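Put the flow switch away in the foam drawer and shut the drawer

TASK

Put the brass flow switch back in its cutout in the open foam-lined drawer, pressed fully down, then slide the drawer fully home into its case. The drawer has plain runners and jams if it is pushed near a corner, so push it along its centre line. Leave the other things where they lie.

Things in the scene. Friction and masses are not known exactly. Their poses are not given: they have to be found in the camera images.
- flow_switch_center (a point): Brass flow switch on the deck left or right of the case: square brass body 32 x 32 mm, 60 mm long; on each end a steel hexagon (30 mm across, 17 mm long) and a nipple (20 mm dia., 15 mm long); 124 mm long, 0.32 kg, the same both ways round. Point: its centre, 16 mm above what it lies on; y along its length, x level across the body, z up.
- cutout (a point): Cutout for the switch in the drawer's black foam, yellow floor, 24 mm deep, 130 mm long, 36 mm wide for the body. Point: where the switch's centre lies when fully down, 8 mm under the foam's top (it stands 8 mm proud of the foam). y along the cutout, x into the case, z up. At mid-length finger notches 36 mm wide (along y), as deep as the cutout, reach 46 mm from the centre on both sides.
- drawer: The open drawer, 0.9 kg; origin 132 mm behind and 46 mm below drawer_front, x into the case. Springy foam flanks pinch the switch's hexagons: by its own weight it stays 10 mm too high; pressed down with 5 to 12 N it snaps to the floor. The open drawer droops 2 to 4 mm at its front. Left proud, the switch catches on the case's upper edge, which passes 5 mm above a seated switch.
- drawer_front (a point): Middle of the front face of the drawer's aluminium pull lip (the place to push). The lip, 284 mm wide and 12 mm high, its top 6 mm above the point, stands 12 mm proud of the blue front panel. x into the case, y along the lip, z up. It runs freely with 3 to 9 N pushed within 35 mm of its middle; about 80 mm or more off, it can twist and jam, and more force does not help.
- case_home (a point): Point fixed to the case where drawer_front comes to be when the drawer is fully home; there the back of the front panel meets the case's front face, a firm stop. It lies 22 mm in front of that face and 117 mm above the deck; x into the case, along the slide. The drawer is 105 to 135 mm open at the start.
- case: Grey bench case with two drawers, fixed to the deck, 240 mm deep, 290 mm wide, 136 mm high; the upper drawer is the open one, the lower is shut and stays so. Origin at the centre of its underside, x from front to back. The cutout starts 50 to 80 mm in front of its front face and 55 mm behind the drawer's front panel, whose top is 12 mm above the foam.
- coupler: Steel and brass quick coupler, 76 mm long, 29 mm diameter, already in its own cutout beside the switch's; origin on its underside. Stays there.
- torque_wrench: Small torque wrench with red handle, 170 mm, in its own cutout at the back of the drawer; origin on its underside. Stays there.
- multimeter: Yellow hand multimeter, 85 x 170 x 38 mm, on the deck at the other side of the case; origin at the centre of its underside. Leave it.
- elbow: Steel elbow fitting, about 72 x 72 x 34 mm, on the deck near the robot's right; origin on its underside. Leave it.
- sealing_reel: White plastic reel, 56 mm diameter, 14 mm high, near the robot's left; origin at the centre of its underside. Leave it.
- spanner: Steel spanner at the left edge of the deck. Leave it.
- driver: Screwdriver at the right edge of the deck. Leave it.
There are look-alikes about, which are no part of the job. Leave any brown or pink look-alike of the coupler alone.

How it is judged (in metres and radians):
On the way:
1. the flow switch is fully down in its cutout (x of flow_switch_center in the frame of cutout between -0.005 and 0.005 m and y of flow_switch_center in the frame of cutout between -0.007 and 0.007 m and z of flow_switch_center in the frame of cutout between -0.004 and 0.004 m and angle between the y axis of flow_switch_center and the y axis of cutout, either way round below 0.1 rad), for 0.3 s.
At the end, for the whole second after the job is handed in: Drawer at rest and fully home (front within 5 mm of the home point along the slide, square to 0.03 rad); flow switch within 5 mm across, 7 mm along and 4 mm in height of the cutout point, long axis within 0.1 rad; coupler and torque wrench still down in their cutouts (all of step 1 and x of drawer_front in the frame of case_home between -0.005 and 0.005 m and angle between the x axis of drawer_front and the x axis of case_home, either way round below 0.03 rad and not (z of coupler in the frame of drawer_front above -0.018 m) and not (z of torque_wrench in the frame of drawer_front above -0.018 m) and linear speed of drawer below 0.01 m/s); the robot touches nothing.
It fails at once if the coupler or the torque wrench comes out of its cutout (z of any of coupler, torque_wrench in the frame of drawer_front above -0.018 m).
It fails at once if something else on the deck is moved more than 40 mm (distance of any of multimeter, elbow, sealing_reel, spanner, driver from where it was at the start of the episode above 0.04 m).
It also fails if it takes over 56 s, if anything falls off the work surface, if the arm or the gripper's body presses on something with over 40 N, if the wrist force passes 120 N, or if a joint passes its speed limit or range.

ROBOT

A 6-joint arm with a two-finger parallel gripper is mounted at the origin on the work surface. World frame = base frame: x ahead of the robot, y to its left, z up, the work surface at z = 0. Lengths are in m, angles in degrees, forces in N, time in s.
With the tool pointing down it reaches from about 0.375 to 0.9 m from the base axis. Payload 3.1 kg.
Tool frame: the origin (TCP) lies midway between the tips of the shut fingers; the grasp point (between the pads) lies bot.hold_point_z behind it (bot.hold_point_z is the distance from the TCP to the grasp point, in m); z points along the fingers, y is the direction in which the jaws open and shut (so a half turn about z gives the same grasp; the last joint's range is limited). The gripper opens to 87 mm and grips with 3 to 60 N. Pads are 19 mm wide; open, the fingers measure 117 mm over their backs; the gripper's body (75 mm by 190 mm) begins 51 mm behind the grasp point.
Start: joints at [-82.878, 30.224, 82.088, -0, 67.689, -10.227], TCP at [0.186, -0.597, 0.223] pointing down, gripper open.
Joint ranges: [-176.69, 176.69], [-43.24, 126.21], [12.49, 139.97], [-82, 262], [0, 151.66], [-163.58, 163.58]. Speed limits (degrees/s): [159.86, 159.86, 180, 180, 180, 180].

INTERFACE

Orientations are given as a 3x3 rotation matrix whose columns are the frame's x, y, z axes.
In Python, from rig import bot, vision gives the robot as it stands.
- The arm moves only by the shell command python3 -m inch 'ROWS'. ROWS is JSON, a list of rows, each a list of 5 numbers: the finger opening in mm, from 0 to 87, then the shift along the tool's x, y, z in mm, then the turn about the tool's z in rad. In form: [[hand, dx, dy, dz, roll], ...]. A call has 1 to 8 rows; each row is the pose to reach, as a shift and turn from the pose measured when the call began, along the tool's axes at that moment; what a row does not reach only later rows make up. A row lasts 1/10 s, in which the tool goes at most 50 mm and 8.59 degrees, less where a joint would pass 70% of its speed; a pose out of reach is approached as far as the arm can. A call with a gripper value outside its range is refused whole. The fingers move at their own pace and stop on an object; the grip force is fixed at half the most. Time passes only in rows, so rows that repeat a pose let the fingers close. It gives the time, the measured TCP pose, the force and the opening at its end, in the units of the state.
- bot.read_state(): the state, without advancing time (a new reading comes with each control period).
- vision.capture(name): name is "scene" or "top" or "wrist"; returns (picture, depth): 400x640x3 uint8, red, green, blue; 400x640 float32, m along the optical axis (not along the pixel's ray), 0 where there is no reading.
- vision.camera_model(name): a dict with "intrinsics" (3x3 intrinsics, pixels), "camera_from_world" (4x4, takes a point from world to camera coordinates). Camera axes: x right, y down, z forward; pixel columns grow to the right and rows downward; lengths in m; the calibration is good to about 2 mm. The wrist camera is an equidistant fisheye: a pixel r from the principal point sees the ray r / f radians off the axis. A picture is of the moment at which its call begins: read the wrist's pose just before it. camera_model takes no time and is no camera call; for the wrist camera it gives the pose at the moment of the call.
- bot.hand_in(): hands the job in, once; it reports no verdict.
The state is a dict: "time_s": time; "joint_positions": joint angles; "qvel": joint speeds; "tau": joint torques, N m; "position": TCP position; "tcp_rot": TCP orientation; "force": force on the tool from outside, world axes, zero at the start; "moment": the same for the moment, N m; "opening": opening from 0.0 (shut) to 1.0 (fully open).
Only numpy, scipy, OpenCV 4.12 (cv2) and the standard library are available. Lean on these libraries where they do the work, as an engineer would, in place of code of your own. Each camera call takes 0.05 s, during which the arm holds its last target. There are 200 camera calls.

## Working session

There is one attempt and no reset: what is moved stays moved. The work goes in short steps, Python scripts to look and compute and a shell command to move; the robot and the scene stay as the last step left them, time stands still between calls to the robot, and variables do not carry over. Pictures are saved under pics/ and viewed, about 8 in all and at most 12, crops included, and the job is handed in when it is done.

```bash
mkdir -p pics
cat > h.py <<'E'
import numpy as np, cv2
from rig import bot, vision
def cap(n):
    m=vision.camera_model(n); p,d=vision.capture(n)
    return p,d,np.array(m['intrinsics']),np.array(m['camera_from_world'])
def ray(n,K,T,u,v):
    x=(u-K[0,2])/K[0,0]; y=(v-K[1,2])/K[1,1]
    if n=='wrist':
        th=np.hypot(x,y); s=np.sin(th)/max(th,1e-9); r=np.array([x*s,y*s,np.cos(th)])
    else: r=np.array([x,y,1.])
    R=T[:3,:3]; return -R.T@T[:3,3], R.T@r
def onplane(n,K,T,u,v,z):
    o,r=ray(n,K,T,u,v); return o+r*(z-o[2])/r[2]
def dep(n,K,T,u,v,d):
    o,r=ray(n,K,T,u,v); c=T[:3,:3]@r; return o+r*d[int(v),int(u)]/c[2]
def save(n,p): cv2.imwrite(n,cv2.cvtColor(p,cv2.COLOR_RGB2BGR))
E
python3 - <<'E'
from h import *
s=bot.read_state(); print(s['position'],s['tcp_rot'],s['force'],s['opening'],bot.hold_point_z,s['time_s'])
for n in ('top','scene'):
    p,d,K,T=cap(n); save(f'pics/{n}0.png',p); np.savez(f'{n}0.npz',p=p,d=d,K=K,T=T); print(n,K.tolist(),(-T[:3,:3].T@T[:3,3]).round(3),T[2,:3].round(3))
E
```

```text
[ 0.18629715 -0.59580364  0.22157936] [[ 9.54518434e-01  2.98151770e-01 -2.86141275e-04]
 [ 2.98151675e-01 -9.54516051e-01  2.16498192e-03]
 [ 3.72366752e-04 -2.15182865e-03 -9.99997615e-01]] [-0.08271345  0.03745364 -0.12579478] 1.0003194762337675 0.0187 0.0
top [[407.6085780027773, 0.0, 318.5142010194875], [0.0, 407.6085780027773, 199.44213832035516], [0.0, 0.0, 1.0]] [0.315 0.017 1.251] [ 0.186 -0.028 -0.982]
scene [[494.1644185679106, 0.0, 323.95778745102365], [0.0, 494.1644185679106, 198.32041985389495], [0.0, 0.0, 1.0]] [ 1.112 -0.828  1.414] [-0.34   0.507 -0.792]
```

View pics/top0.png

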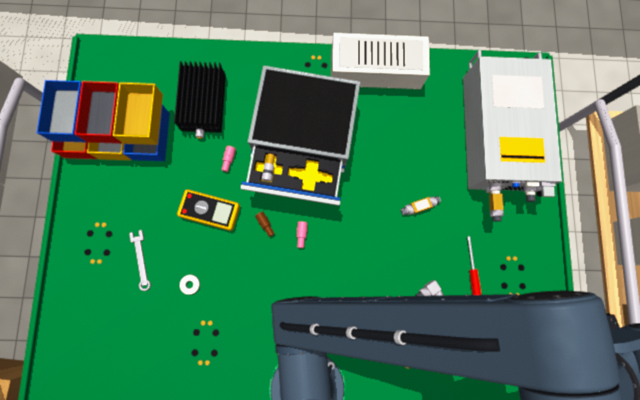

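View pics/scene0.png

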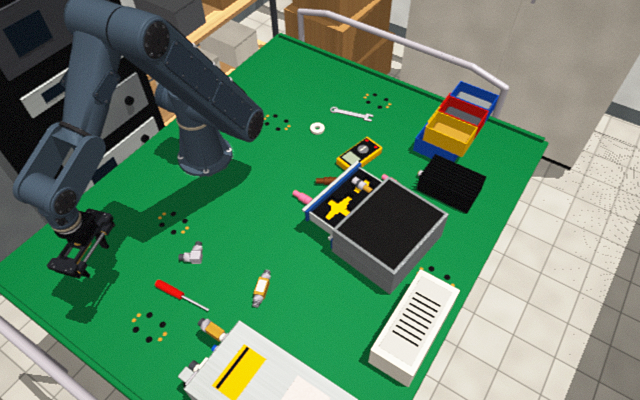

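The switch candidates in the top view are the brass and steel fitting on the deck at (421,205) and the fitting fixed to the grey instrument at (497,203). The coupler at (267,168) and its brown (264,223) and pink (228,158) and (301,234) look-alikes are smaller. By the description it is the one at (421,205). The cutout is the yellow cross at (311,177). I'll check both in one close crop and measure them.

Run:
```python
from h import *
z=np.load('top0.npz'); p,d,K,T=z['p'],z['d'],z['K'],z['T']
hsv=cv2.cvtColor(p,cv2.COLOR_RGB2HSV); 
a=cv2.resize(p[180:230,385:465],None,fx=5,fy=5,interpolation=cv2.INTER_CUBIC)
b=cv2.resize(p[140:215,235:355],None,fx=5,fy=5,interpolation=cv2.INTER_CUBIC)
im=np.zeros((625,600,3),np.uint8); im[:250,:400]=a; im[250:]=b; save('pics/c1.png',cv2.resize(im,None,fx=.95,fy=.95))
def pca(mask,zp,off):
    v,u=np.nonzero(mask); P=np.array([onplane('top',K,T,x+off[0],y+off[1],zp)[:2] for x,y in zip(u,v)])
    r=cv2.minAreaRect((P*1000).astype(np.float32)); w,V=np.linalg.eigh(np.cov(P.T)); return P.mean(0).round(4),r,np.degrees(np.arctan2(V[1,1],V[0,1])),len(P)
# switch: non-green, bright
r=hsv[180:230,385:465]; m=((r[...,0]<40)|(r[...,0]>85)|(r[...,1]<80))&(r[...,2]>70)
n,l,st,c=cv2.connectedComponentsWithStats(m.astype(np.uint8)); k=1+st[1:,4].argmax(); print('switch',pca(l==k,.016,(385,180)))
print('sw top z',dep('top',K,T,421,205,d))
r=hsv[150:205,288:345]; m=(r[...,0]>20)&(r[...,0]<35)&(r[...,1]>150)&(r[...,2]>120)
n,l,st,c=cv2.connectedComponentsWithStats(m.astype(np.uint8)); k=1+st[1:,4].argmax(); print(st[k],c[k])
u,v=c[k]+[288,150]; f=dep('top',K,T,u,v,d); print('floor',f); print('cut',pca(l==k,f[2],(288,150)))
for u,v in ((285,175),(330,165),(300,157),(325,190),(330,150)): print('foam',u,v,dep('top',K,T,u,v,d).round(4))
for u,v in ((262,72),(355,85),(350,156),(250,142),(300,130),(245,185),(340,200),(290,193)): print(u,v,dep('top',K,T,u,v,d).round(4),p[v,u])
```

```text
switch (array([ 0.5405, -0.3343]), ((540.4873657226562, -334.4731140136719), (35.26997756958008, 127.83577728271484), 19.99508285522461), np.float64(110.63408099781398), 393)
sw top z [ 0.53864356 -0.3325069   0.02981209]
[  0  10  45  31 672] [22.01190476 25.20386905]
floor [0.60837389 0.01060326 0.0832089 ]
cut (array([0.6084, 0.0106]), ((608.7940673828125, 11.202255249023438), (90.34435272216797, 113.84998321533203), 26.606727600097656), np.float64(81.85511786191951), 672)
foam 285 175 [0.5992 0.0824 0.1131]
foam 330 165 [ 0.6345 -0.0464  0.108 ]
foam 300 157 [0.6557 0.0413 0.1079]
foam 325 190 [ 0.5599 -0.0334  0.1079]
foam 330 150 [ 0.6687 -0.0437  0.1428]
262 72 [0.9043 0.161  0.1339] [164 182 174]
355 85 [ 0.8754 -0.1147  0.1312] [67 68 69]
350 156 [ 0.6979 -0.1163 -0.0046] [ 0 84 36]
250 142 [0.6864 0.184  0.1371] [155 158 159]
300 130 [0.7286 0.0434 0.1337] [31 30 29]
245 185 [0.5645 0.1934 0.1211] [163 173 187]
340 200 [ 0.5522 -0.0857  0.0012] [ 38 125 109]
290 193 [0.5449 0.0658 0.1234] [233 235 232]
```

View pics/c1.png

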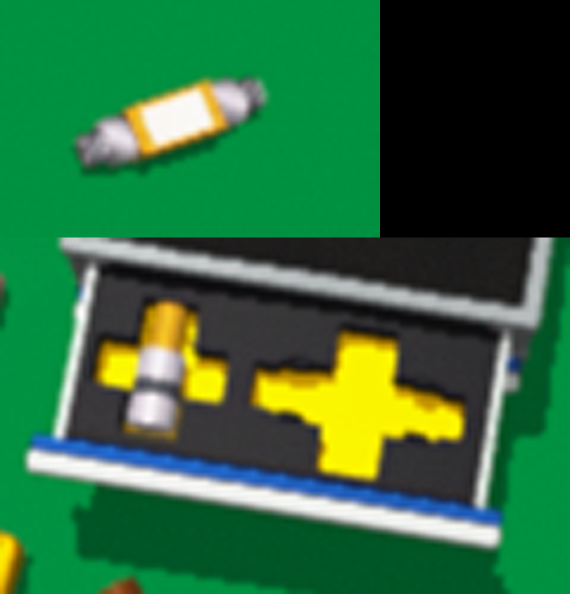

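The close crop shows a square brass body with a steel hexagon and nipple on each end, and a yellow cross cutout with the coupler already seated beside it. The choice is confirmed. I'm moving above the switch.

```bash
cat >> h.py <<'E'
def rel(x,y,z,yaw):
    """yaw (deg) wanted for the jaw (tool y) axis, mod 180"""
    s=bot.read_state(); R=np.array(s['tcp_rot']); P=np.array(s['position'])
    d=R.T@(np.array([x,y,z])-P)*1000
    cur=np.degrees(np.arctan2(R[1,1],R[0,1])); e=(yaw-cur+90)%180-90
    print('t %.2f P'%s['time_s'],P.round(4),'jaw %.1f'%cur,'F',np.round(s['force'],1),'open %.3f'%s['opening'],'j6 %.0f'%s['joint_positions'][5],'| rel mm',d.round(1),'roll %.3f'%-np.radians(e))
E
python3 -m inch '[[87,50,-17,0,-0.14],[87,100,-35,0,-0.29],[87,150,-52,0,-0.44],[87,200,-69,0,-0.59],[87,250,-86,0,-0.74],[87,300,-104,0,-0.89],[87,345,-120,0,-1.03],[87,390,-135,0,-1.17]]'
python3 -c "
from h import *
rel(.5405,-.3345,.2,20.3)"
```

```text
time_s: 0.9
position: [0.5089, -0.3566, 0.2216]
tcp_rot: [[0.092, 0.996, -0.001], [0.996, -0.092, 0.003], [0.003, -0.001, -1.0]]
force: [0.4, -1.0, -0.1]
opening: 0.998
t 0.90 P [ 0.5089 -0.3566  0.2216] jaw -5.3 F [ 0.4 -1.  -0.1] open 0.998 j6 -40 | rel mm [24.9 29.4 21.6] roll -0.446
```

```bash
python3 -m inch '[[87,10,10,10,-0.12],[87,20,20,20,-0.25],[87,25,29,22,-0.38],[87,25,29,22,-0.446],[87,25,29,22,-0.446],[87,25,29,22,-0.446]]'
python3 - <<'E'
from h import *
rel(.5405,-.3345,.2,20.3)
p,d,K,T=cap('wrist'); save('pics/w1.png',p); np.savez('w1.npz',p=p,d=d,K=K,T=T)
print(K.tolist())
hsv=cv2.cvtColor(p,cv2.COLOR_RGB2HSV)
# expected pixel of the switch
c=T[:3,:3]@np.array([.5405,-.3345,.016])+T[:3,3]; th=np.arctan2(np.hypot(c[0],c[1]),c[2]); q=c[:2]/np.hypot(*c[:2])*th*K[0,0]+K[:2,2]; print('expect px',q)
E
```

```text
time_s: 1.5
position: [0.5399, -0.3342, 0.1993]
tcp_rot: [[-0.345, 0.939, -0.002], [0.939, 0.345, 0.003], [0.003, -0.0, -1.0]]
force: [0.4, -0.4, -0.1]
opening: 0.998
t 1.50 P [ 0.5399 -0.3342  0.1993] jaw 20.2 F [ 0.4 -0.4 -0.1] open 0.998 j6 -62 | rel mm [-0.5  0.5 -0.7] roll -0.002
[[309.70691628693146, 0.0, 320.8570544323069], [0.0, 309.70691628693146, 198.8886725908794], [0.0, 0.0, 1.0]]
expect px [321.04297475 181.4205183 ]
```

View pics/w1.png

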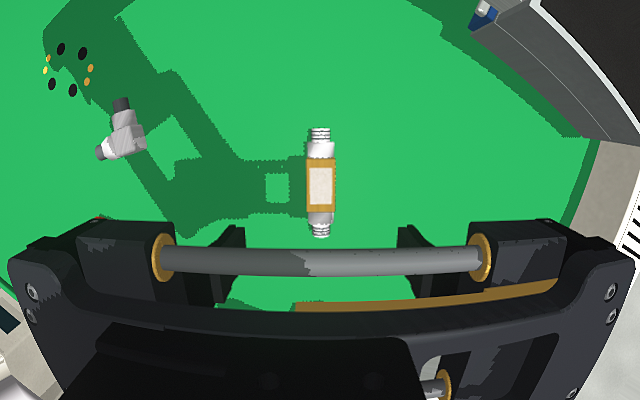

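The wrist view shows the switch at about (320,183), upright in the picture and lined up with the jaws. I'll measure it precisely.

Run:
```python
from h import *
z=np.load('w1.npz'); p,d,K,T=z['p'],z['d'],z['K'],z['T']
hsv=cv2.cvtColor(p,cv2.COLOR_RGB2HSV); r=hsv[120:245,290:350]
m=~((r[...,0]>50)&(r[...,0]<85)&(r[...,1]>100))
n,l,st,c=cv2.connectedComponentsWithStats(m.astype(np.uint8)); k=1+st[1:,4].argmax(); print(st[1:])
v,u=np.nonzero(l==k)
for zp in (.016,.02):
    P=np.array([onplane('wrist',K,T,x+290,y+120,zp)[:2] for x,y in zip(u,v)]); print(cv2.minAreaRect((P*1000).astype(np.float32)),P.mean(0))
m=(r[...,0]>10)&(r[...,0]<35)&(r[...,1]>100); v,u=np.nonzero(m)
P=np.array([onplane('wrist',K,T,x+290,y+120,.032)[:2] for x,y in zip(u,v)]); print('body',cv2.minAreaRect((P*1000).astype(np.float32)))
```

```text
[[  16    8   30  110 2828]]
((541.0953979492188, -337.946533203125), (33.090518951416016, 127.96575927734375), 19.614755630493164) [ 0.53995893 -0.33565896]
((540.82177734375, -337.18585205078125), (32.707672119140625, 126.48517608642578), 19.61475944519043) [ 0.53969852 -0.33492477]
body ((539.9857177734375, -335.0068664550781), (31.44089698791504, 60.30510330200195), 19.635507583618164)
```

```bash
python3 -m inch '[[60,-1,0,45,0.01],[60,-1,0,90,0.01],[60,-1,0,135,0.01],[60,-1,0,170,0.01],[60,-1,0,188,0.01],[60,-1,0,194,0.01],[60,-1,0,194,0.01],[60,-1,0,194,0.01]]'
python3 -m inch '[[20,0,0,0,0],[20,0,0,0,0],[20,0,0,0,0],[20,0,0,0,0],[20,0,0,0,0],[20,0,0,0,0]]'
```

```text
time_s: 2.35
position: [0.5406, -0.3357, 0.0068]
tcp_rot: [[-0.335, 0.942, 0.0], [0.942, 0.335, 0.001], [0.001, 0.001, -1.0]]
force: [0.1, -0.4, 0.6]
opening: 0.69
time_s: 2.95
position: [0.5404, -0.3358, 0.0072]
tcp_rot: [[-0.335, 0.942, 0.0], [0.942, 0.335, 0.001], [0.001, 0.0, -1.0]]
force: [-2.0, -0.6, 3.6]
opening: 0.366
```

Gripped: the opening is 31.8 mm. I'm lifting, then going to a look-out beside the cutout.

```bash
python3 -m inch '[[20,0,0,-45,0],[20,0,0,-90,0],[20,0,0,-140,0],[20,0,0,-190,0],[20,0,0,-240,0],[20,0,0,-270,0],[20,0,0,-270,0]]'
python3 -c "
from h import *
rel(.60,.10,.28,-8)"
```

```text
time_s: 3.65
position: [0.5427, -0.3377, 0.2823]
tcp_rot: [[-0.335, 0.942, 0.008], [0.942, 0.335, -0.006], [-0.008, 0.006, -1.0]]
force: [0.4, 0.1, -3.4]
opening: 0.365
t 3.65 P [ 0.5427 -0.3377  0.2823] jaw 19.6 F [ 0.4  0.1 -3.4] open 0.365 j6 -62 | rel mm [3.931e+02 2.008e+02 2.000e-01] roll 0.482
```

```bash
python3 -m inch '[[20,40,20,0,0.05],[20,84,43,0,0.1],[20,128,65,0,0.16],[20,172,88,0,0.22],[20,216,110,0,0.28],[20,260,133,0,0.34],[20,304,155,0,0.41],[20,345,176,0,0.48]]'
python3 -c "
from h import *
rel(.60,.10,.28,-8)"
```

```text
time_s: 4.45
position: [0.5908, 0.0489, 0.277]
tcp_rot: [[0.14, 0.99, 0.002], [0.99, -0.14, -0.005], [-0.004, 0.003, -1.0]]
force: [0.9, 0.5, -3.7]
opening: 0.367
t 4.45 P [0.5908 0.0489 0.277 ] jaw -8.0 F [ 0.9  0.5 -3.7] open 0.367 j6 2 | rel mm [51.9  1.9 -3.2] roll -0.001
```

```bash
python3 -m inch '[[20,40,2,-3,0],[20,52,2,-3,0],[20,52,2,-3,0],[20,52,2,-3,0],[20,52,2,-3,0]]'
python3 - <<'E'
from h import *
rel(.60,.10,.28,-8)
p,d,K,T=cap('wrist'); save('pics/w2.png',p); np.savez('w2.npz',p=p,d=d,K=K,T=T)
E
```

```text
time_s: 4.95
position: [0.5997, 0.0984, 0.2789]
tcp_rot: [[0.142, 0.99, 0.001], [0.99, -0.142, -0.006], [-0.005, 0.001, -1.0]]
force: [-0.1, 0.2, -2.6]
opening: 0.365
t 4.95 P [0.5997 0.0984 0.2789] jaw -8.2 F [-0.1  0.2 -2.6] open 0.365 j6 7 | rel mm [ 1.7  0.1 -1.1] roll -0.003
```

View pics/w2.png

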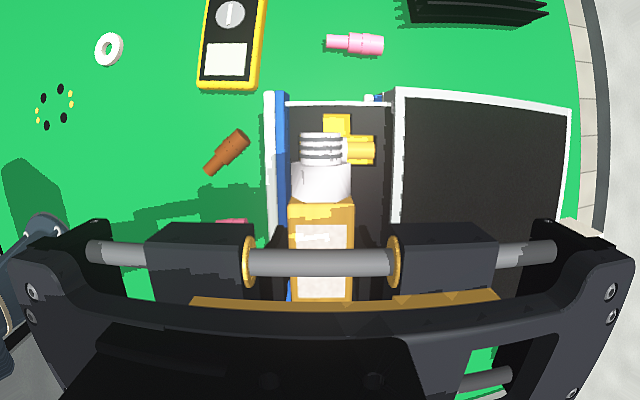

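The picture's up direction is world +y, and the held switch hides the cutout from here. I'll view it from the −y side.

```bash
python3 -m inch '[[20,-45,0,0,0],[20,-95,0,-5,0],[20,-145,0,-10,0],[20,-190,0,-10,0],[20,-205,0,-10,0],[20,-205,0,-10,0],[20,-205,0,-10,0],[20,-205,0,-10,0]]'
python3 - <<'E'
from h import *
rel(.60,.10,.28,-8)
p,d,K,T=cap('wrist'); save('pics/w3.png',p); np.savez('w3.npz',p=p,d=d,K=K,T=T)
E
```

```text
time_s: 5.8
position: [0.5705, -0.1034, 0.2902]
tcp_rot: [[0.142, 0.99, 0.001], [0.99, -0.142, -0.004], [-0.004, 0.002, -1.0]]
force: [0.2, 0.1, -3.7]
opening: 0.361
t 5.80 P [ 0.5705 -0.1034  0.2902] jaw -8.1 F [ 0.2  0.1 -3.7] open 0.361 j6 -13 | rel mm [205.6   0.4   9.3] roll -0.002
```

View pics/w3.png

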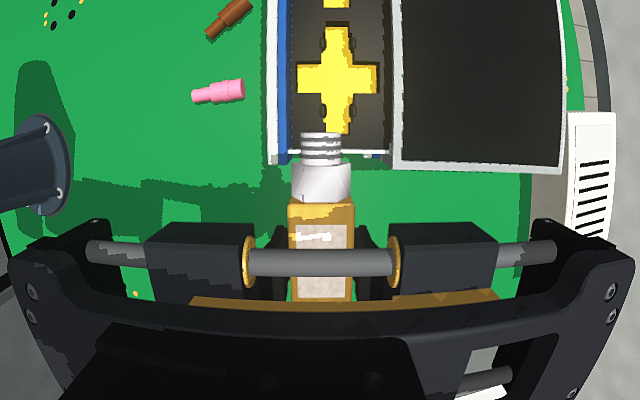

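The cutout's cross is now clear. The notch arm spans about columns 296–377 and rows 62–95, and the long arm runs from row 27 to past 134, partly behind the nipple. I'll take the edges as 3D points.

Run:
```python
from h import *
z=np.load('w3.npz'); p,d,K,T=z['p'],z['d'],z['K'],z['T']; W='wrist'
print('cam',(-T[:3,:3].T@T[:3,3]).round(3))
hsv=cv2.cvtColor(p,cv2.COLOR_RGB2HSV); m=np.zeros(p.shape[:2],bool); m[20:140,285:390]=True
m&=(hsv[...,0]>20)&(hsv[...,0]<35)&(hsv[...,1]>150)&(hsv[...,2]>100)
def med(pts): return np.median([dep(W,K,T,u,v,d) for u,v in pts],0).round(4)
fl=med([(u,v) for u in range(325,350,3) for v in range(68,90,3)]); print('floor',fl)
print('foam L',med([(u,v) for u in range(296,310,2) for v in range(105,130,3)]),'R',med([(u,v) for u in range(362,384,3) for v in range(105,130,3)]),'farL',med([(u,v) for u in range(296,312,2) for v in range(25,50,3)]))
zf=fl[2]; zt=zf+.024
L=[];R=[]
for v in range(70,92):
    u=np.nonzero(m[v])[0]; L.append(onplane(W,K,T,u.min()-.5,v,zf)); R.append(onplane(W,K,T,u.max()+.5,v,zf))
N=[];F=[]
for u in list(range(300,320))+list(range(355,374)):
    v=np.nonzero(m[:,u])[0]; F.append(onplane(W,K,T,u,v.min()-.5,zf)); N.append(onplane(W,K,T,u,v.max()+.5,zt))
L,R,N,F=map(np.array,(L,R,N,F))
ang=lambda A:np.degrees(np.arctan2(*cv2.fitLine((A[:,:2]*1e3).astype(np.float32),cv2.DIST_HUBER,0,.01,.01).ravel()[1::-1]))
for n,A in zip('LRNF',(L,R,N,F)): print(n,np.median(A,0).round(4),'ang',ang(A).round(2))
ex=np.array([np.cos(np.radians(-8.1)),np.sin(np.radians(-8.1))]); ey=np.array([-ex[1],ex[0]])
l,r,n,f=[np.median(A[:,:2],0) for A in (L,R,N,F)]
a=((l@ex)+(r@ex))/2; b=(n@ey+f@ey)/2; print('size',(r-l)@ex,(f-n)@ey,'centre',a*ex+b*ey)
# long arm far end
v=min(np.nonzero(m[:,332:342].any(1))[0]); e=onplane(W,K,T,337,v-.5,zf); print('far end',e, 'centre y from far end', e[:2]@ey-.065, b)
# case/drawer direction from blue panel edge & case edge
bl=np.zeros_like(m); bl[5:150,270:295]=1; bl&=(hsv[...,0]>100)&(hsv[...,0]<125)&(hsv[...,1]>120)
q=[]
for v in range(10,145,3):
    u=np.nonzero(bl[v])[0]
    if len(u): q.append(onplane(W,K,T,u.max()+.5,v,zt+.012))
print('panel back edge ang',ang(np.array(q)),np.median(q,0))
c=(a*ex+b*ey); print('panel-back to centre',(c-np.median(q,0)[:2])@ex)
```

```text
cam [ 0.581 -0.037  0.452]
floor [0.6066 0.01   0.086 ]
foam L [ 0.5611 -0.0302  0.1093] R [ 0.6376 -0.0404  0.1108] farL [0.5749 0.0593 0.1094]
L [0.56   0.0143 0.086 ] ang 82.55
R [0.6525 0.0023 0.086 ] ang 81.91
N [ 0.5833 -0.0061  0.11  ] ang -7.45
F [0.5884 0.0307 0.086 ] ang -8.34
size 0.09330323949794919 0.03710244923967985 centre [0.60641848 0.00938267]
far end [0.61593393 0.07390845 0.086     ] centre y from far end 0.09495696634973186 0.0947341734725127
panel back edge ang 80.550896 [0.55131773 0.01604213 0.122     ]
panel-back to centre 0.055489371591563995
```

```bash
python3 -m inch '[[20,40,7,0,0],[20,80,14,20,0],[20,110,19,50,0],[20,116,20,90,0],[20,116,20,120,0],[20,116,20,130,0],[20,116,20,130,0],[20,116,20,130,0]]'
python3 -c "
from h import *
rel(.6063,.0085,.115,-8)"
```

```text
time_s: 6.65
position: [0.6082, 0.0084, 0.161]
tcp_rot: [[0.14, 0.99, 0.004], [0.99, -0.14, -0.005], [-0.004, 0.004, -1.0]]
force: [1.0, -0.1, -2.7]
opening: 0.365
t 6.65 P [0.6082 0.0084 0.161 ] jaw -8.1 F [ 1.  -0.1 -2.7] open 0.365 j6 -1 | rel mm [ 0.  -2.1 46. ] roll -0.001
```

```bash
python3 -m inch '[[20,0,-2,20,0],[20,0,-2,38,0],[20,0,-2,44,0],[20,0,-2,48,0],[20,0,-2,48,0],[20,0,-2,48,0]]'
python3 -c "
from h import *
rel(.6063,.0085,.092,-8)"
```

```text
time_s: 7.25
position: [0.6071, 0.0091, 0.1141]
tcp_rot: [[0.141, 0.99, 0.006], [0.99, -0.141, -0.004], [-0.003, 0.006, -1.0]]
force: [-0.6, 3.3, -2.6]
opening: 0.365
t 7.25 P [0.6071 0.0091 0.1141] jaw -8.1 F [-0.6  3.3 -2.6] open 0.365 j6 -1 | rel mm [-0.7 -0.8 22.1] roll -0.001
```

```bash
python3 -m inch '[[20,-1,-1,4,0],[20,-1,-1,8,0],[20,-1,-1,10,0],[20,-1,-1,10,0]]'
python3 -m inch '[[20,0,0,3,0],[20,0,0,6,0],[20,0,0,6,0]]'
python3 -c "
from h import *
rel(.6063,.0085,.092,-8)"
```

```text
time_s: 7.65
position: [0.6056, 0.0086, 0.1041]
tcp_rot: [[0.141, 0.99, 0.005], [0.99, -0.141, -0.003], [-0.003, 0.005, -1.0]]
force: [-1.6, 3.7, -0.9]
opening: 0.367
time_s: 7.95
position: [0.6057, 0.0082, 0.0986]
tcp_rot: [[0.141, 0.99, 0.005], [0.99, -0.141, -0.004], [-0.003, 0.006, -1.0]]
force: [-2.4, 2.1, 3.8]
opening: 0.363
t 7.95 P [0.6057 0.0082 0.0986] jaw -8.1 F [-2.4  2.1  3.8] open 0.363 j6 -1 | rel mm [0.4 0.6 6.6] roll -0.001
```

```bash
python3 -m inch '[[20,0,0,3,0],[20,0,0,5,0],[20,0,0,5,0]]'
python3 -m inch '[[20,0,0,2,0],[20,0,0,3,0],[20,0,0,3,0]]'
python3 -c "
from h import *
rel(.6063,.0085,.092,-8)"
```

```text
time_s: 8.25
position: [0.6056, 0.0079, 0.0933]
tcp_rot: [[0.141, 0.99, 0.005], [0.99, -0.141, -0.004], [-0.004, 0.006, -1.0]]
force: [-2.5, 2.5, 0.8]
opening: 0.366
time_s: 8.55
position: [0.6056, 0.0079, 0.0931]
tcp_rot: [[0.14, 0.99, 0.006], [0.99, -0.14, -0.005], [-0.004, 0.006, -1.0]]
force: [-7.3, 3.6, 17.6]
opening: 0.362
t 8.55 P [0.6056 0.0079 0.0931] jaw -8.1 F [-7.3  3.6 17.6] open 0.362 j6 -1 | rel mm [0.7 0.6 1.1] roll -0.001
```

Force dropped (the snap) and then a hard stop at 17.6 N, so the switch is on the floor. I'm releasing inside the notches and rising.

```bash
python3 -m inch '[[46,0,0,0,0],[46,0,0,-1,0],[46,0,0,-1,0],[46,0,0,-1,0]]'
python3 -m inch '[[46,0,0,-10,0],[46,0,0,-30,0],[46,0,0,-70,0],[46,0,0,-110,0],[46,-40,0,-150,0],[46,-90,0,-190,0],[46,-120,0,-195,0],[46,-120,0,-195,0]]'
python3 - <<'E'
from h import *
rel(.6063,.0085,.092,-8)
p,d,K,T=cap('wrist'); np.savez('w4.npz',p=p,d=d,K=K,T=T)
q,d2,K2,T2=cap('top'); np.savez('t4.npz',p=q,d=d2,K=K2,T=T2)
im=np.zeros((400,640,3),np.uint8); save('pics/w4.png',p)
E
```

```text
time_s: 8.95
position: [0.6059, 0.0074, 0.0937]
tcp_rot: [[0.141, 0.99, 0.006], [0.99, -0.141, -0.005], [-0.004, 0.007, -1.0]]
force: [-0.5, -0.1, -0.7]
opening: 0.52
time_s: 9.75
position: [0.5896, -0.1166, 0.2935]
tcp_rot: [[0.146, 0.989, 0.014], [0.989, -0.146, -0.012], [-0.009, 0.016, -1.0]]
force: [0.9, 0.9, 0.1]
opening: 0.53
t 9.75 P [ 0.5896 -0.1166  0.2935] jaw -8.4 F [0.9 0.9 0.1] open 0.530 j6 -13 | rel mm [128.1  -4.8 200.3] roll -0.007
```

View pics/w4.png

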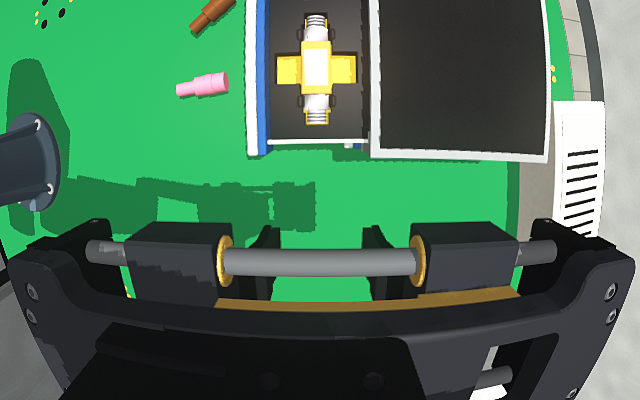

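The switch lies in the cutout, with body and window at (316,68) and the notches free on both sides. I'll check its height over the foam and find the lip's middle for the push.

Run:
```python
from h import *
z=np.load('w4.npz'); p,d,K,T=z['p'],z['d'],z['K'],z['T']; W='wrist'
med=lambda us,vs:np.median([dep(W,K,T,u,v,d) for u in us for v in vs],0).round(4)
print('body top',med(range(308,325,3),range(50,90,4)),'far',med(range(308,325,3),range(45,56,2)),'near',med(range(308,325,3),range(82,93,2)))
print('foam R',med(range(345,360,3),range(92,130,4)),'L',med(range(278,292,3),range(92,130,4)))
hsv=cv2.cvtColor(p,cv2.COLOR_RGB2HSV); m=np.zeros(p.shape[:2],bool); m[5:135,270:362]=1
y=m&(hsv[...,0]>15)&(hsv[...,0]<35)&(hsv[...,1]>100)&(hsv[...,2]>90)
u=[]
for v in range(44,50): x=np.nonzero(y[v])[0]; u.append((x.min(),x.max()))
for v in range(88,94): x=np.nonzero(y[v])[0]; u.append((x.min(),x.max()))
print(u)
bc=[onplane(W,K,T,sum(t)/2,v,.118) for t,v in zip(u,list(range(44,50))+list(range(88,94)))]; print('body axis',np.mean(bc[:6],0).round(4),np.mean(bc[6:],0).round(4))
# top: lip ends
z=np.load('t4.npz'); p,d,K,T=z['p'],z['d'],z['K'],z['T']; hsv=cv2.cvtColor(p,cv2.COLOR_RGB2HSV)
w=np.zeros(p.shape[:2],np.uint8); w[178:212,230:352]=255; g=(hsv[...,1]<60)&(hsv[...,2]>140); w[~g]=0
b=np.zeros(p.shape[:2],np.uint8); b[178:212,230:352]=255; b[~((hsv[...,0]>100)&(hsv[...,0]<125)&(hsv[...,1]>120))]=0
for n,mm,zz in (('lip',w,.122),('blue',b,.122)):
    k,l,st,c=cv2.connectedComponentsWithStats(mm); j=1+st[1:,4].argmax(); v,u=np.nonzero(l==j)
    P=np.array([onplane('top',K,T,x,y_,zz)[:2] for x,y_ in zip(u,v)]); r=cv2.minAreaRect((P*1000).astype(np.float32)); print(n,st[j],r)
    i=u==u.min(); print(' left',P[i].mean(0),'right',P[u==u.max()].mean(0))
save('pics/t4.png',cv2.resize(p[120:240,220:380],None,fx=4,fy=4))
```

```text
body top [0.6052 0.0061 0.1185] far [0.6082 0.0264 0.1183] near [ 0.6022 -0.0146  0.118 ]
foam R [ 0.6373 -0.0445  0.1106] L [ 0.5642 -0.0336  0.1096]
[(np.int64(301), np.int64(331)), (np.int64(301), np.int64(331)), (np.int64(301), np.int64(331)), (np.int64(301), np.int64(331)), (np.int64(301), np.int64(331)), (np.int64(301), np.int64(331)), (np.int64(301), np.int64(331)), (np.int64(301), np.int64(331)), (np.int64(301), np.int64(331)), (np.int64(301), np.int64(331)), (np.int64(301), np.int64(331)), (np.int64(301), np.int64(331))]
body axis [0.6093 0.0303 0.118 ] [ 0.6021 -0.0184  0.118 ]
lip [241 185  76  16 348] ((545.5252685546875, 98.21137237548828), (214.52406311035156, 13.265372276306152), 82.46151733398438)
 left [0.55822574 0.2041773 ] right [ 0.53302661 -0.00788058]
blue [242 182  78  15 284] ((557.7632446289062, 92.98055267333984), (220.52357482910156, 10.568680763244629), 82.27790832519531)
 left [0.57129876 0.20213555] right [ 0.54479012 -0.01607268]
```

View pics/t4.png

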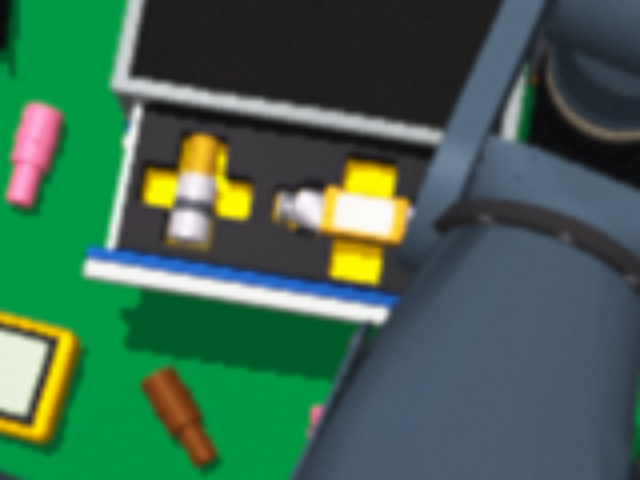

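The switch stands 8.4 mm proud of the foam, level at both ends, and its axis is at 81.6°, so it is seated. The arm hides the lip's right end in this view, so I'll get the lip's middle from the first, unobstructed top picture.

Run:
```python
from h import *
z=np.load('top0.npz'); p,d,K,T=z['p'],z['d'],z['K'],z['T']; hsv=cv2.cvtColor(p,cv2.COLOR_RGB2HSV)
w=np.zeros(p.shape[:2],np.uint8); w[178:212,230:352]=255; g=(hsv[...,1]<60)&(hsv[...,2]>140); w[~g]=0
k,l,st,c=cv2.connectedComponentsWithStats(w); j=1+st[1:,4].argmax(); v,u=np.nonzero(l==j)
P=np.array([onplane('top',K,T,x,y,.121)[:2] for x,y in zip(u,v)]); print(st[j],cv2.minAreaRect((P*1000).astype(np.float32)))
print('front lower rows',[onplane('top',K,T,x,v[u==x].max()+.5,.109)[:2].round(4) for x in (250,270,290,310,330)])
ex=np.array([np.cos(np.radians(-8)),np.sin(np.radians(-8))]); ey=np.array([-ex[1],ex[0]])
a=P@ey; print('lip ey range',a.min(),a.max(),'mid',(a.min()+a.max())/2,'len',np.ptp(a))
x0=np.array([.6064,.0094])@ex-.077; m=x0*ex+(a.min()+a.max())/2*ey; print('lip mid est',m,'TCP stand-off 50mm',m-.05*ex)
s=m-.05*ex; rel(s[0],s[1],.2,-8); rel(s[0],s[1],.098,-8)
```

```text
[241 185  99  20 454] ((541.0827026367188, 65.74404907226562), (281.5989685058594, 13.222009658813477), 82.08433532714844)
front lower rows [array([0.5516, 0.1803]), array([0.5446, 0.1231]), array([0.5377, 0.066 ]), array([0.5307, 0.0088]), array([ 0.5208, -0.0484])]
lip ey range -0.0003965138717033733 0.28121327900898213 mid 0.14040838256863938 len 0.2816097928806855
lip mid est [0.53664948 0.06636709] TCP stand-off 50mm [0.48713608 0.07332575]
t 9.85 P [ 0.5878 -0.1115  0.2899] jaw -8.2 F [-0.2  0.7  0.7] open 0.530 j6 -13 | rel mm [ 168.8 -126.8   88.2] roll -0.004
t 9.85 P [ 0.5878 -0.1115  0.2899] jaw -8.2 F [-0.2  0.7  0.7] open 0.530 j6 -13 | rel mm [ 169.3 -127.6  190.2] roll -0.004
```

```bash
python3 -m inch '[[0,35,-27,0,0],[0,75,-56,0,0],[0,112,-85,0,0],[0,150,-113,0,0],[0,169,-127,20,0],[0,169,-127,60,0],[0,169,-127,90,0],[0,169,-127,90,0]]'
python3 -c "
from h import *
rel(.487,.0733,.098,-8)"
```

```text
time_s: 10.65
position: [0.4825, 0.0754, 0.1942]
tcp_rot: [[0.141, 0.99, -0.004], [0.99, -0.141, -0.004], [-0.005, -0.004, -1.0]]
force: [-0.0, -0.4, 0.8]
opening: 0.011
t 10.65 P [0.4825 0.0754 0.1942] jaw -8.1 F [-0.  -0.4  0.8] open 0.011 j6 4 | rel mm [-1.   5.1 96.2] roll -0.001
```

```bash
python3 -m inch '[[0,-1,0,30,0],[0,-1,0,65,0],[0,-1,0,96,0],[0,-1,4,97,0],[0,-1,10,97,0],[0,-1,20,97,0],[0,-1,28,97,0],[0,-1,28,97,0]]'
python3 -c "
from h import *
rel(.5366,.0664,.098,-8)"
```

```text
time_s: 11.45
position: [0.5129, 0.0697, 0.0987]
tcp_rot: [[0.141, 0.99, 0.001], [0.99, -0.141, -0.005], [-0.004, 0.002, -1.0]]
force: [-0.3, -0.4, -0.0]
opening: 0.006
t 11.45 P [0.5129 0.0697 0.0987] jaw -8.1 F [-0.3 -0.4 -0. ] open 0.006 j6 4 | rel mm [ 0.1 23.9  0.8] roll -0.002
```

```bash
python3 -m inch '[[0,0,6,0,0],[0,0,12,0,0],[0,0,18,0,0],[0,0,24,0,0],[0,0,30,0,0],[0,0,36,0,0],[0,0,42,0,0],[0,0,48,0,0]]'
python3 -c "
from h import *
rel(.5366,.0664,.098,-8)
p,d,K,T=cap('scene'); save('pics/s5.png',cv2.resize(p[120:310,240:470],None,fx=3,fy=3,interpolation=cv2.INTER_CUBIC))"
```

```text
time_s: 12.25
position: [0.5358, 0.0667, 0.099]
tcp_rot: [[0.139, 0.989, -0.051], [0.99, -0.139, 0.001], [-0.006, -0.05, -0.999]]
force: [-35.0, 5.2, 40.7]
opening: 0.004
t 12.25 P [0.5358 0.0667 0.099 ] jaw -8.0 F [-35.    5.2  40.7] open 0.004 j6 4 | rel mm [-0.2  0.9  0.9] roll -0.000
```

View pics/s5.png

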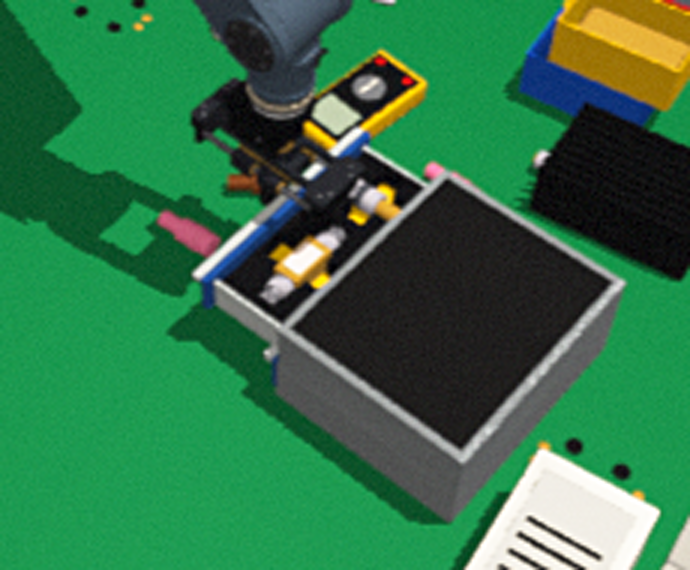

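The push stalled at 35 N, with 40 N of upward force on the tool, so the tool is bearing on something besides the lip's face. I'm backing off at once to look.

```bash
python3 -m inch '[[0,0,-10,0,0],[0,0,-30,0,0],[0,0,-50,0,0],[0,0,-55,0,0],[0,0,-55,0,0]]'
python3 - <<'E'
from h import *
rel(.4868,.0733,.098,-8)
p,d,K,T=cap('wrist'); save('pics/w6.png',p); np.savez('w6.npz',p=p,d=d,K=K,T=T)
p,d,K,T=cap('top'); np.savez('t6.npz',p=p,d=d,K=K,T=T)
hsv=cv2.cvtColor(p,cv2.COLOR_RGB2HSV)
w=np.zeros(p.shape[:2],np.uint8); w[150:212,225:352]=255; w[~((hsv[...,0]>100)&(hsv[...,0]<125)&(hsv[...,1]>120)&(hsv[...,2]>110))]=0
k,l,st,c=cv2.connectedComponentsWithStats(w); print(st[1:])
E
```

```text
time_s: 12.8
position: [0.4865, 0.0738, 0.1016]
tcp_rot: [[0.139, 0.989, -0.04], [0.99, -0.139, -0.0], [-0.006, -0.039, -0.999]]
force: [0.8, -0.1, -0.9]
opening: 0.005
t 12.80 P [0.4865 0.0738 0.1016] jaw -8.0 F [ 0.8 -0.1 -0.9] open 0.005 j6 4 | rel mm [-0.4  0.5  3.6] roll -0.000
[[243 176   9   3  21]
 [310 187  32   7  94]]
```

View pics/w6.png

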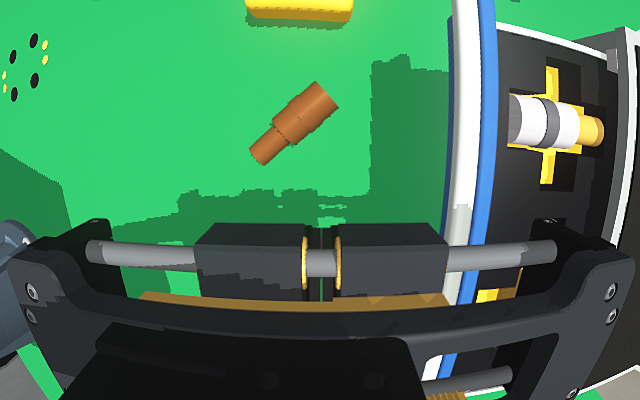

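The drawer moved about 15 mm and then the fingers' sloping backs, leading in the push direction, wedged onto the top edge of the lip. I'll turn the tool a quarter turn so the flat sides of the shut fingers meet the lip, and measure the lip's height.

```bash
python3 -m inch '[[0,0,0,0,0.14],[0,0,0,0,0.28],[0,0,0,0,0.42],[0,0,0,0,0.56],[0,0,0,0,0.7],[0,0,0,0,0.84],[0,0,0,0,0.98],[0,0,0,0,1.12]]'
python3 - <<'E'
from h import *
rel(.4868,.0733,.102,82)
z=np.load('w6.npz'); p,d,K,T=z['p'],z['d'],z['K'],z['T']; W='wrist'
hsv=cv2.cvtColor(p,cv2.COLOR_RGB2HSV)
Q=[]
for v in range(30,200,10):
    r=[u for u in range(445,490) if hsv[v,u,1]<60 and hsv[v,u,2]>200]
    if r: P=dep(W,K,T,np.mean(r),v,d); Q.append(P); 
Q=np.array(Q); print('lip pts',Q[::4].round(4))
print('lip ang',np.degrees(np.arctan2(*cv2.fitLine((Q[:,:2]*1e3).astype(np.float32),cv2.DIST_HUBER,0,.01,.01).ravel()[1::-1])))
ex=np.array([np.cos(np.radians(-8)),np.sin(np.radians(-8))]); print('lip top along ex',(Q[:,:2]@ex).round(4),'before(front face)',.5366*ex[0]+.0664*ex[1])
E
```

```text
time_s: 13.7
position: [0.49, 0.0732, 0.1016]
tcp_rot: [[0.953, 0.3, -0.036], [0.3, -0.954, -0.001], [-0.034, -0.01, -0.999]]
force: [-0.9, -0.9, 0.7]
opening: 0.009
t 13.70 P [0.49   0.0732 0.1016] jaw -72.6 F [-0.9 -0.9  0.7] open 0.009 j6 68 | rel mm [-3.  -1.1 -0.3] roll 0.444
lip pts [[0.5746 0.1782 0.1217]
 [0.5719 0.1579 0.1215]
 [0.5693 0.1384 0.121 ]
 [0.5664 0.119  0.1211]
 [0.5637 0.0993 0.1214]]
lip ang 82.08011
lip top along ex [0.5442 0.5445 0.5446 0.5443 0.5443 0.545  0.544  0.5443 0.5445 0.5449
 0.5449 0.5445 0.5443 0.5444 0.5447 0.5444 0.5444] before(front face) 0.5221367517829782
```

The lip's top is at z = 0.121, it has moved 16 mm in and is square (82.1°). I'll finish the turn and line up on the middle.

```bash
python3 -m inch '[[0,0,0,0,0.14],[0,0,0,0,0.28],[0,0,0,0,0.42],[0,0,0,0,0.445],[0,0,0,0,0.445]]'
python3 - <<'E'
from h import *
e=np.radians(-8); ex=np.array([np.cos(e),np.sin(e)]); ey=np.array([-ex[1],ex[0]])
P=np.array(bot.read_state()['position'])[:2]; print('ex,ey',P@ex,P@ey,'want ey .1404; lip face ex .5384')
t=.520*ex+.1404*ey; rel(t[0],t[1],.103,82)
E
```

```text
time_s: 14.2
position: [0.4911, 0.0729, 0.1015]
tcp_rot: [[0.99, -0.138, -0.035], [-0.138, -0.99, -0.001], [-0.034, 0.005, -0.999]]
force: [0.4, -0.4, 0.3]
opening: 0.008
ex,ey 0.4761508224164645 0.14057781219044496 want ey .1404; lip face ex .5384
t 14.20 P [0.4911 0.0729 0.1015] jaw -97.9 F [ 0.4 -0.4  0.3] open 0.008 j6 94 | rel mm [43.8  0.2 -3. ] roll 0.001
```

```bash
python3 -m inch '[[0,20,0,-2,0],[0,40,0,-3,0],[0,46,0,-3,0],[0,54,0,-3,0],[0,62,0,-3,0],[0,70,0,-3,0],[0,75,0,-3,0],[0,75,0,-3,0]]'
python3 - <<'E'
from h import *
e=np.radians(-8); ex=np.array([np.cos(e),np.sin(e)]); ey=np.array([-ex[1],ex[0]])
P=np.array(bot.read_state()['position'])[:2]; print('ex,ey',P@ex,P@ey)
rel(.55,.06,.103,82)
E
```

```text
time_s: 15.0
position: [0.5642, 0.0628, 0.1014]
tcp_rot: [[0.99, -0.137, -0.037], [-0.137, -0.991, -0.0], [-0.037, 0.005, -0.999]]
force: [-2.5, 1.7, -1.3]
opening: 0.008
ex,ey 0.5499582164392995 0.14072637335980623
t 15.00 P [0.5642 0.0628 0.1014] jaw -97.9 F [-2.5  1.7 -1.3] open 0.008 j6 93 | rel mm [-13.7   4.7  -1. ] roll 0.002
```

It is running freely at about 3 N. Continuing.

```bash
python3 -m inch '[[0,8,0,0,0],[0,17,0,-1,0],[0,26,0,-1,0],[0,35,0,-1,0],[0,44,0,-2,0],[0,52,0,-2,0],[0,58,0,-2,0],[0,58,0,-2,0]]'
python3 - <<'E'
from h import *
e=np.radians(-8); ex=np.array([np.cos(e),np.sin(e)]); ey=np.array([-ex[1],ex[0]])
P=np.array(bot.read_state()['position'])[:2]; print('ex,ey',P@ex,P@ey)
rel(.55,.06,.103,82)
# case front face along ex from the w3 view: top front rim pixels at z=.136
z=np.load('w3.npz'); p,d,K,T=z['p'],z['d'],z['K'],z['T']; hsv=cv2.cvtColor(p,cv2.COLOR_RGB2HSV)
for v in (30,60,90,120): 
    r=[u for u in range(375,420) if hsv[v,u,2]>130 and hsv[v,u,1]<60]; print(r[0],r[-1],(onplane('wrist',K,T,r[0]-.5,v,.136)[:2]@ex).round(4))
E
```

```text
time_s: 15.8
position: [0.624, 0.0544, 0.1015]
tcp_rot: [[0.99, -0.138, -0.033], [-0.138, -0.99, -0.001], [-0.033, 0.005, -0.999]]
force: [0.3, 0.7, -0.2]
opening: 0.004
ex,ey 0.6103547660670336 0.14073935837820037
t 15.80 P [0.624  0.0544 0.1015] jaw -97.9 F [ 0.3  0.7 -0.2] open 0.004 j6 93 | rel mm [-74.1   4.7   1. ] roll 0.002
393 401 0.6545
394 402 0.6549
394 402 0.6547
394 401 0.6551
```

The case face is at 0.655 along the slide, so the lip's home is at 0.633 and about 13 mm remain. Slowly to the stop.

```bash
python3 -m inch '[[0,4,0,0,0],[0,7,0,0,0],[0,10,0,0,0],[0,12,0,0,0],[0,12,0,0,0]]'
python3 -m inch '[[0,2,0,0,0],[0,3,0,0,0],[0,3,0,0,0]]'
python3 - <<'E'
from h import *
e=np.radians(-8); ex=np.array([np.cos(e),np.sin(e)]); ey=np.array([-ex[1],ex[0]])
P=np.array(bot.read_state()['position'])[:2]; print('ex,ey',P@ex,P@ey)
E
```

```text
time_s: 16.3
position: [0.6345, 0.0529, 0.1015]
tcp_rot: [[0.99, -0.137, -0.037], [-0.137, -0.991, -0.001], [-0.036, 0.006, -0.999]]
force: [-6.1, 0.7, 5.2]
opening: 0.007
time_s: 16.6
position: [0.6344, 0.0529, 0.1015]
tcp_rot: [[0.99, -0.137, -0.044], [-0.137, -0.991, -0.0], [-0.043, 0.006, -0.999]]
force: [-8.9, 1.3, 5.2]
opening: 0.003
ex,ey 0.6208596697538548 0.14071380572116224
```

```bash
python3 -m inch '[[0,4,0,0,0],[0,8,0,0,0],[0,10,0,0,0],[0,10,0,0,0]]'
python3 - <<'E'
from h import *
e=np.radians(-8); ex=np.array([np.cos(e),np.sin(e)]); ey=np.array([-ex[1],ex[0]])
P=np.array(bot.read_state()['position'])[:2]; print('ex,ey',P@ex,P@ey)
p,d,K,T=cap('wrist'); save('pics/w7.png',p); np.savez('w7.npz',p=p,d=d,K=K,T=T)
E
```

```text
time_s: 17.0
position: [0.6342, 0.0529, 0.1016]
tcp_rot: [[0.989, -0.136, -0.066], [-0.136, -0.991, 0.002], [-0.066, 0.008, -0.998]]
force: [-22.5, 2.9, 16.6]
opening: 0.002
ex,ey 0.6206774707012649 0.14070061887126642
```

View pics/w7.png

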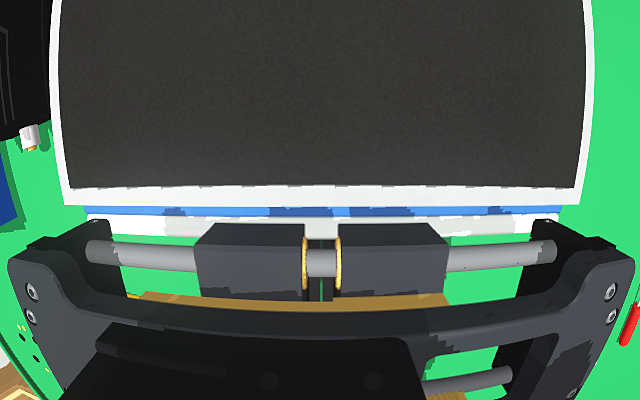

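The stop is firm (22 N, no movement), and the blue panel sits against the case rim (rows 205–217) parallel to it. I'm backing away, rising, and verifying from clear of the drawer.

```bash
python3 -m inch '[[0,-10,0,0,0],[0,-30,0,0,0],[0,-60,0,0,0],[0,-90,0,-20,0],[0,-100,0,-70,0],[0,-100,0,-120,0],[0,-100,0,-120,0],[0,-100,0,-120,0]]'
python3 - <<'E'
from h import *
rel(.5,.07,.2,82)
p,d,K,T=cap('wrist'); save('pics/w8.png',p); np.savez('w8.npz',p=p,d=d,K=K,T=T); W='wrist'
E
```

```text
time_s: 17.85
position: [0.5462, 0.0661, 0.2302]
tcp_rot: [[0.989, -0.136, -0.057], [-0.136, -0.991, 0.001], [-0.057, 0.007, -0.998]]
force: [-0.9, -0.4, -1.2]
opening: 0.004
t 17.85 P [0.5462 0.0661 0.2302] jaw -97.8 F [-0.9 -0.4 -1.2] open 0.004 j6 93 | rel mm [-44.5   2.2  32.8] roll 0.003
```

View pics/w8.png

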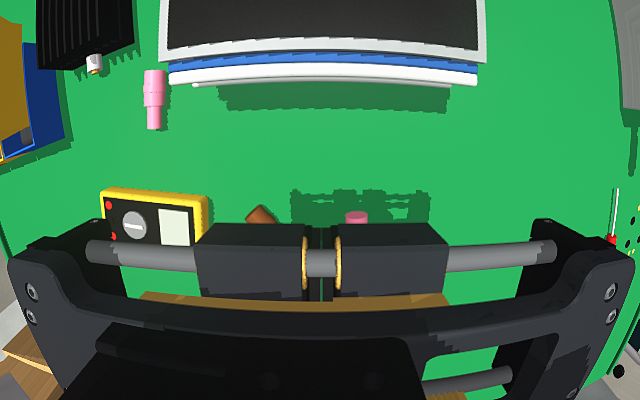

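Run:
```python
from h import *
z=np.load('w8.npz'); p,d,K,T=z['p'],z['d'],z['K'],z['T']; W='wrist'
hsv=cv2.cvtColor(p,cv2.COLOR_RGB2HSV); e=np.radians(-8); ex=np.array([np.cos(e),np.sin(e)]); ey=np.array([-ex[1],ex[0]])
A=[];B=[];C=[]
for u in range(190,465,6):
    b=[v for v in range(35,90) if 100<hsv[v,u,0]<125 and hsv[v,u,1]>120]
    if not b: continue
    f=b[-1]
    w=[v for v in range(f+1,f+14) if hsv[v,u,1]<60 and hsv[v,u,2]>170]
    if len(w)<3: continue
    A.append(onplane(W,K,T,u,b[0]-.5,.136)[:2]); B.append(dep(W,K,T,u,f+3,d)); C.append(onplane(W,K,T,u,f+.5,.122)[:2])
A,B,C=map(np.array,(A,B,C))
ang=lambda A:np.degrees(np.arctan2(*cv2.fitLine((A[:,:2]*1e3).astype(np.float32),cv2.DIST_HUBER,0,.01,.01).ravel()[1::-1]))
print(len(A),'case rim front ex',np.median(A@ex),ang(A),'| lip back edge ex',np.median(C@ex),ang(C),'lip z',np.median(B[:,2]))
print('lip front minus home', np.median(C@ex)-.012+.022-np.median(A@ex))
```

```text
46 case rim front ex 0.652336371154312 82.092606 | lip back edge ex 0.6452101935374449 82.10968 lip z 0.12295714063598928
lip front minus home 0.00287382238313294
```

```bash
python3 -c "
from h import *
s=bot.read_state(); print(s['time_s'],np.round(s['force'],1)); print(bot.hand_in())"
```

```text
17.9 [ 0.2  0.8 -1.5]
the job is handed in; nothing more can be done
None
```

The flow switch is back in its cutout and the drawer is fully home. I handed the job in at 17.9 s, with the arm clear of everything. No verdict is reported.

- **Switch:** I pressed it down while still gripped. The force dropped as it snapped in, then it met a hard stop at 17.6 N. After release it stood 8.4 mm proud of the foam (8 mm expected), level at both ends and in line with the cutout. I could not see it again once the drawer was shut.
- **Drawer:** The first push stalled after about 16 mm, at 35 N sideways and 41 N upward on the tool. The sloping finger backs were probably wedging on the lip. I backed off, turned the gripper a quarter turn and pushed again on the centre line. The drawer then ran at about 3 N to a firm stop that did not move at 22 N.
- **Last check:** The front panel lies parallel to the case, within about 0.02°. The lip's height matches home. My measurement puts the front 2.9 mm past the home point, which I take as camera error because the panel cannot pass the stop.
- **Possible concern:** The 41 N upward reading in the stalled push is close to the 40 N limit for the arm or gripper body. I believe the fingers made that contact, not the body, but I did not confirm it.
- **Other objects:** The arm did not go near anything else on the deck, but I did not re-measure those positions. I did not re-check the coupler or the torque wrench after the drawer was shut.

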